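Tip two regulator cases into the wash basket and fit its cover

ROBOT

A 6-joint arm with a two-finger parallel gripper is mounted at the origin on the work surface. World frame = base frame: x ahead of the robot, y to its left, z up, the work surface at z = 0. Lengths are in m, angles in rad, forces in N, time in s.
With the tool pointing down it reaches from about 0.325 to 0.775 m from the base axis. Payload 9.3 kg.
Tool frame: the origin (TCP) lies midway between the tips of the shut fingers; the grasp point (between the pads) lies ctrl.hold_point_z behind it (ctrl.hold_point_z is the distance from the TCP to the grasp point, in m); z points along the fingers, y is the line along which they close (so a half turn about z gives the same grasp; the last joint's range is limited). The gripper opens to 85 mm and grips with 20 to 120 N. Pads are 22 mm wide; open, the fingers measure 114 mm over their backs; the gripper's body (76 mm by 85 mm) begins 54 mm behind the grasp point. The pads swing forward as they close: fully open they stand 13 mm farther back than shut.
Start: joints at [1.018, 0.259, 0.021, 1.334, 0, 1.418], TCP at [0.214, 0.507, 0.231] pointing down, gripper open.
Joint ranges: [-3.04, 3.04], [-0.91, 1.82], [-1.04, 1.36], [-1.92, 1.95], [-1.52, 1.45], [-3.14, 3.14]. Speed limits (rad/s): [2.22, 2.22, 2.79, 3.14, 3.14, 3.14].

INTERFACE

Orientations are given as a rotation vector (axis times angle).
In Python, from workcell import ctrl, viewer, masks_of gives the robot as it stands.
- The arm moves only by the tool arm_command, never from a script. Its argument "plan" is one flat list of numbers, 6 for each row, row after row: the shift along the tool's x, y, z in mm, then the turn, a rotation vector about the tool's x, y, z in degrees. In form: [dx, dy, dz, rx, ry, rz, dx, dy, dz, rx, ry, rz, ...]. A call has 1 to 20 rows; each row is the pose to reach, as a shift and turn from the pose commanded when the call began, along the tool's axes at that moment; what a row does not reach only later rows make up. A row lasts 1/8 s, in which the tool goes at most 62.5 mm and 10.7 degrees, less where a joint would pass 70% of its speed; a pose out of reach is approached as far as the arm can. A call with a gripper value outside its range is refused whole. "gripper" is the opening in per cent of the stroke, from 0 (shut) to 100 (fully open), set as the call begins (left out, the last holds). The fingers move at their own pace and stop on an object; the grip force is fixed at half the most. Time passes only in rows, so rows that repeat a pose let the fingers close. It gives the time, the measured TCP pose, the force, the opening and the grip force at its end, in the units of the state.
- ctrl.observe(): the state, without advancing time (a new reading comes with each control period).
- viewer.capture(name): name is "side" or "top"; returns the picture (420x560x3 uint8, blue, green, red); there is no depth.
- viewer.camera_info(name): a dict with "camera_matrix" (3x3 intrinsics, pixels), "xyz" and "attitude" of the camera in the world. Camera axes: x right, y up, looking along -z (the intrinsics and any distortion apply to the point x, -y, -z); pixel columns grow to the right and rows downward; lengths in m; the calibration is good to about 2 mm. A picture is of the moment at which its call begins. camera_info takes no time and is no camera call.
- ctrl.sign_off(): hands the job in; it is judged then, once.
Trained networks look in the newest picture that a camera, given by its name, has taken for a name from the list of things; names that differ only in an ending like _2 or _b are one class to them, and where a whole thing is asked for, a point or a joint stands for the part that bears it (a point fixed in the world has none). Each returns a list of dicts, best first, with "conf" (0 to 1); they miss things now and then, are a little off and sometimes report something else, mostly with a low value. They report only what shows in the picture. A call takes as long as a camera call. They do not tell look-alikes from the thing itself.
- masks_of(target, camera): "pixels" (420x560 bool, what is visible of it) and "rect" ([left, top, right, bottom] in pixels, round what is visible of it).
The state is a dict: "t": time; "joint_pos": joint angles; "joint_vel": joint speeds; "joint_torque": joint torques, N m; "tcp_pos": TCP position; "ee_rot": TCP orientation; "ft_force": force on the tool from outside, world axes, zero at the start; "ft_torque": the same for the moment, N m; "grip_width": opening from 0.0 (shut) to 1.0 (fully open); "gripper_force": force on a finger pad.
Only numpy, scipy, OpenCV 4.12 (cv2) and the standard library are available. Lean on these libraries where they do the work, as an engineer would, in place of code of your own. Each camera call takes 0.05 s, during which the arm holds its last target. There are 200 camera calls.

TASK

Press down the edge of the tipping trough beside its open end so that both degreased regulator cases slide into the wash basket (they are clean now, so do not touch them), and let the trough come back level. Then fit the basket's cover: tilt it, hook one edge under the basket's lip, and lower the other edge gently until the cover lies flat on the rim inside the upturned front edge. Leave the regulator stand, the torque adapter and the mouthpiece clamp where they are.

Things in the scene. Friction and masses are not known exactly. Their poses are not given: they have to be found in the camera images.
- station: fixed wash-loading station: 230 x 475 mm base plate with an open wash basket of slotted stainless sheet and the pedestal of the tipping trough. Origin on the worktop under the basket's centre, z up, +y from basket to trough, -x towards the basket's lip. In mm in this frame: basket floor z 10, rim's flat top z 80 (cover lies on it), opening x -71..75, y -72..72, rim out to y +-88
- basket_lip (a point): middle of the inner end of the basket's lip, on its underside: station (-60, 0, 94.5) mm. The lip runs along the basket's side nearer the robot, y +-88, 4 mm thick, and overhangs inwards from x -85 to x -60, leaving a gap of 14.5 mm above the rim; the wall behind the gap has its inner face at x -81
- basket_front (a point): middle of the top of the upturned front edge on the basket's side away from the robot: station (98, 0, 90) mm, 4 mm thick, inner face at x 96, stands 10 mm above the rim. Lip wall to front edge is 177 mm, so the 168 mm cover drops in with 9 mm play but cannot slide in flat under the lip
- trough_axis (a point): middle of the trough's trunnion axis, which is parallel to the station's x axis: station (0, 205, 138) mm. The stainless trough, level: inside 120 mm wide, 280 mm long (station y 90 to 370), floor z 173, side walls 18 mm high, tail closed, basket end open; both side walls are folded outwards as a flat edge, station |x| 63 to 95, top z 191
- tray (a joint): tilt of the trough, rad: 0 level on its rest (start), grows as the open end goes down over the basket, stop at 0.62 (open end then at station y 91, 16 mm above the rim). A spring brings it back level by itself within about 2 s when let go. Pressing takes about 4 to 10 N. The cases slide at some tilt between 0.3 and 0.5; tilt slowly
- trough_edge_near (a point): middle of the place to press on the trough's folded side edge nearer the robot: on top of the edge, 17 mm from its open end, 80 mm from the trough's centre line. Station (-80, 107, 191) mm when level. Moves with the trough
- trough_edge_far (a point): the same point on the other side edge, station (80, 107, 191) mm when level. Pressing either edge will do
- case_a: stripped second-stage regulator case, matte black nylon, round, 66 mm diameter, 34 mm high, with an oval mouthpiece stub out to 58 mm from its axis (91 mm overall), 0.13 kg; lies open face down in the trough nearer the open end. Origin at the centre of its underside, z up, x along the stub
- case_b: second case, the same, lies in the trough nearer the tail
- cover: basket cover, flat slotted stainless plate 168 (x) x 160 (y) x 4 mm, 0.35 kg, lying on the worktop. Origin at the centre of its underside, z up. A bar handle stands across its middle along y: bar 10 mm thick (x), 100 mm long, 27 to 45 mm above the underside, a leg at each end. Symmetrical: either edge parallel to the handle may go under the lip. Seated origin: about station (7, 0, 80) mm
- cover_edge_a (a point): middle of the cover's -x edge, on the underside, 84 mm from its centre
- cover_edge_b (a point): middle of the cover's +x edge, on the underside, 84 mm from its centre
- stand: bystander: slotted polished aluminium stand 100 x 320 mm, holding three complete second stages (black, yellow, blue), 125 mm high in all. Origin at the centre of its underside
- adapter: bystander: stainless open-jaw torque adapter, 91 mm long, 12 mm high, lying flat. Origin at about its middle, underside
- clamp: bystander: white nylon mouthpiece clamp, oval ring 75 mm long, 12 mm high, lying flat. Origin at the ring's centre, underside
Things that resemble listed ones, but are neither listed nor needed, are in the scene too. Of the things like the cover, leave any that is yellow; of the rest the larger one is meant.

How it is judged:
By the outcome, as a careful person would: the job done as asked, in the order asked, and still so for the second after the job is handed in, with the robot touching nothing.
It also fails if it takes over 64 s, if anything falls off the work surface, if the arm or the gripper's body presses on something with over 40 N, if the wrist force passes 120 N, or if a joint passes its speed limit or range.

## Working session

There is one attempt and no reset: what is moved stays moved. The work goes in short steps, Python scripts to look and compute and a tool call to move; the robot and the scene stay as the last step left them, time stands still between calls to the robot, and variables do not carry over. Pictures are saved under pics/ and viewed, at most 10 in all, crops included, and the job is handed in when it is done.

Besides the shell and the picture viewer there is one more tool, called after "Emit:" as name(argument=value, ...) on one line, values as JSON. arm_command: Moves the arm, as the interface text tells. Its arguments: {"type":"object","properties":{"plan":{"type":"array","items":{"type":"number"}},"gripper":{"type":"number"}},"required":["plan"]}

```bash
mkdir -p pics; ls; cat > h.py <<'E'
import numpy as np, cv2
from scipy.spatial.transform import Rotation as R
from workcell import ctrl, viewer, masks_of
def cam(n):
    i=viewer.camera_info(n); K=np.array(i["camera_matrix"]); t=np.array(i["xyz"]); a=np.array(i["attitude"])
    M=R.from_rotvec(a).as_matrix() if a.shape==(3,) else (a if a.shape==(3,3) else None)
    return K,t,M,i
def proj(n,P):
    K,t,M,_=cam(n); p=(np.atleast_2d(P)-t)@M; q=np.c_[p[:,0],-p[:,1],-p[:,2]]@K.T; return q[:,:2]/q[:,2:]
def back(n,uv,z):
    K,t,M,_=cam(n); uv=np.atleast_2d(uv).astype(float); d=np.c_[uv,np.ones(len(uv))]@np.linalg.inv(K).T
    d=(d*[1,-1,-1])@M.T; s=(z-t[2])/d[:,2]; return t+d*s[:,None]
E
python3 - <<'E'
from h import *
for n in("top","side"):
    im=viewer.capture(n); cv2.imwrite(f"pics/{n}0.png",im); print(cam(n)[3])
    for k in ("cover","station","tray","stand","adapter","clamp","case_a"):
        for m in masks_of(k,n)[:5]:
            print(n,k,round(m["conf"],2),np.round(m["rect"]),m["pixels"].sum(),np.argwhere(m["pixels"]).mean(0)[::-1].round(1))
print(ctrl.observe(), ctrl.hold_point_z)
E
```

```text
pics
{'camera_matrix': array([[471.36181128,   0.        , 280.46096827],
       [  0.        , 471.36181128, 208.11334377],
       [  0.        ,   0.        ,   1.        ]]), 'xyz': array([ 0.32476123, -0.00436794,  1.53053455]), 'attitude': array([ 0.10176265, -0.08954955, -1.59066863])}
top cover 0.79 [369. 118. 434. 179.] 2346 [399.2 146.8]
top cover 0.74 [346. 191. 412. 260.] 2602 [379.3 223.9]
top cover 0.58 [377. 280. 417. 323.] 1398 [397.9 301.4]
top station 0.73 [131. 162. 310. 250.] 11279 [221.5 204. ]
top tray 0.56 [133. 160. 247. 245.] 5854 [188.1 201.8]
top stand 0.65 [206. 101. 306. 135.] 3020 [255.7 119.4]
top clamp 0.53 [315. 239. 327. 269.] 99 [325.3 255.5]
top clamp 0.36 [345. 196. 407. 257.] 2564 [379.5 224.1]
top case_a 0.74 [349. 193. 409. 254.] 2606 [379.2 224.2]
top case_a 0.62 [159. 194. 186. 226.] 570 [168.9 207.1]
top case_a 0.58 [198. 185. 222. 216.] 515 [210.7 200.7]
top case_a 0.41 [132. 165. 247. 241.] 5983 [188.2 201.9]
{'camera_matrix': array([[399.42757801,   0.        , 276.71122726],
       [  0.        , 399.42757801, 208.95633577],
       [  0. 
[... 957 characters left out ...]
.8, 'joint_pos': array([1.01842007e+00, 2.58567414e-01, 2.15198331e-02, 1.33368373e+00,
       4.36894564e-07, 1.41820438e+00]), 'joint_vel': array([ 5.55222904e-04,  4.92417186e-04, -4.19160951e-04,  6.38369035e-04,
       -9.90665327e-05,  1.99922249e-03]), 'joint_torque': array([ 2.62387446e-03, -5.55315936e+01,  3.44718397e+01,  1.08829954e-03,
       -1.12053256e-04,  2.55455279e-05]), 'tcp_pos': array([0.21407578, 0.50663753, 0.23130425]), 'ee_rot': array([6.23801676e-01, 3.07901566e+00, 9.60830684e-05]), 'ft_force': array([-0.69692136, -0.56937694,  0.03473916]), 'ft_torque': array([ 0.02785821,  0.04187666, -0.00684255]), 'gripper_force': 0.0, 'grip_width': 0.9997854154161968} 0.0187
```

View pics/top0.png

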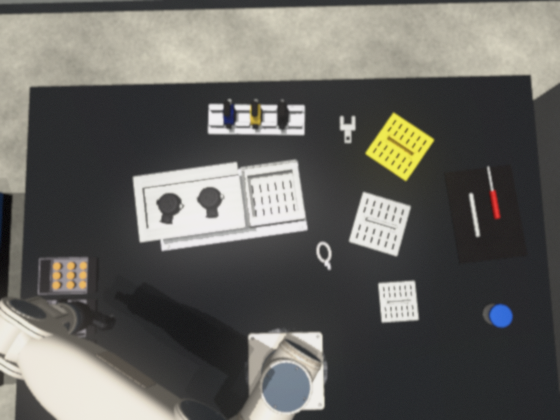

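View pics/side0.png

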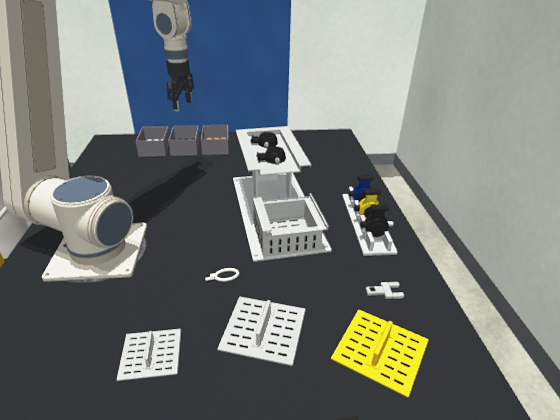

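Top view: the cover candidates are yellow (399,147), the large steel plate (380,224) and the small steel plate (398,301). By the description I want the large steel plate at (380,224). The station's basket is at (273,195), the trough with both cases at (190,203), the clamp at (325,253) and the adapter at (347,128). Next I'll take a close crop to check the choice and get corners.

```bash
python3 - <<'E'
from h import *
im=cv2.imread("pics/top0.png")[150:265,125:420]
im=cv2.resize(im,None,fx=2.7,fy=2.7,interpolation=cv2.INTER_CUBIC); cv2.imwrite("pics/crop1.png",im)
im=cv2.imread("pics/side0.png")[115:375,205:315]
im=cv2.resize(im,None,fx=2.3,fy=2.3,interpolation=cv2.INTER_CUBIC); cv2.imwrite("pics/crop2.png",im)
E
```

```text
(no output)
```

View pics/crop1.png

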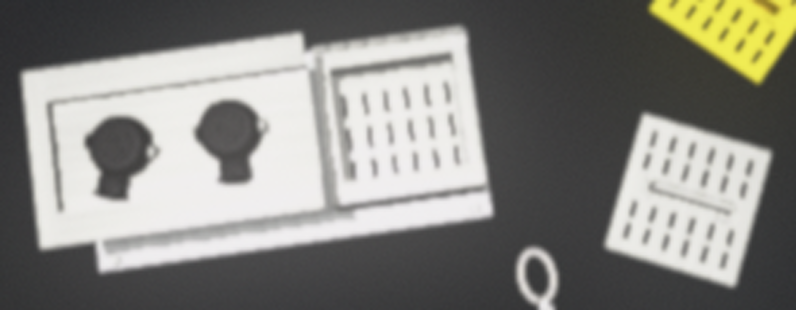

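View pics/crop2.png

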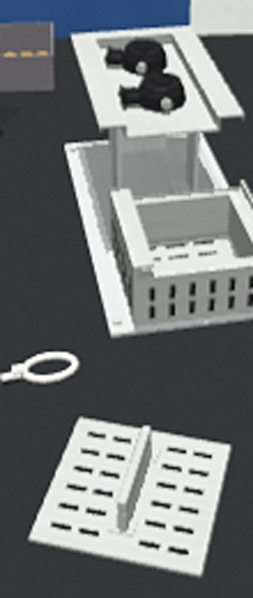

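The crops show the chosen plate: plain steel with a handle bar, at crop (690,200), and clearly larger than the other steel plate. I can pick the trough, plate and cover corners here, so I'll fit the poses by least squares.

```bash
cat > fit.py <<'E'
from h import *
from scipy.optimize import least_squares
def T(p,P,z0=0):
    P=np.array(P,float)/1000; c,s=np.cos(p[2]),np.sin(p[2])
    return np.c_[p[0]+c*P[:,0]-s*P[:,1],p[1]+s*P[:,0]+c*P[:,1],P[:,2]+z0]
def fit(obs,p0):
    def f(p):
        return np.concatenate([(proj(n,T(p,P))-np.array(uv)).ravel() for n,P,uv in obs])
    r=least_squares(f,p0,loss="soft_l1"); return r.x,r.fun.reshape(-1,2)
E
python3 - <<'E'
from fit import *
t=lambda a:np.array(a)/2.7+[125,150]
s=lambda a:np.array(a)/2.3+[205,115]
tr=[[95,370,191],[-95,370,191],[95,90,191],[-95,90,191]]
tt=t([[20,72],[40,249],[301,33],[327,207]]); ss=s([[183,27],[71,36],[243,116],[107,136]])
# basket: opening floor-level rim corners
ot=t([[465,27]]); op=[[100,-88,90]]
os_=s([[134,209]]);
for name,obs in (("top",[("top",tr,tt)]),("side",[("side",tr,ss)]),("both",[("top",tr+op,np.r_[tt,ot]),("side",tr,ss)])):
    p,r=fit(obs,[0.5,0.05,0.1]); print(name,p.round(4),np.degrees(p[2]).round(2)); print(r.round(1).tolist())
K=[[84,80,4],[84,-80,4],[-84,-80,4],[-84,80,4],[0,50,45],[0,-50,45]]
ct=t([[643,113],[772,151],[737,287],[605,246],[650,185],[733,211]])
cs=s([[84,416],[230,443],[202,575],[30,538]])
Ks=[[-84,80,4],[84,80,4],[84,-80,4],[-84,-80,4]]
for name,obs in (("top",[("top",K,ct)]),("side",[("side",Ks,cs)]),("both",[("top",K,ct),("side",Ks,cs)])):
    p,r=fit(obs,[0.45,-0.3,-0.2]); print(name,p.round(4),np.degrees(p[2]).round(2)); print(r.round(1).tolist())
for n in ("adapter","clamp"): pass
print("clamp",back("top",t([[537,275]]),0.01).round(3),"adapter",back("top",[[347,130]],0.01).round(3))
E
```

```text
top [0.5428 0.0393 0.1302] 7.46
[[4.2, 0.2], [4.4, -0.4], [-4.1, 0.1], [-4.5, 0.2]]
side [0.5533 0.0193 0.178 ] 10.2
[[1.4, 1.9], [-2.6, 3.1], [1.8, -1.2], [-1.0, -2.5]]
both [0.5426 0.0283 0.129 ] 7.39
[[8.0, -0.0], [8.2, -0.6], [-0.3, 0.0], [-0.7, 0.2], [-1.5, -0.8], [3.4, 1.1], [-0.8, 1.1], [-0.3, -1.9], [-3.6, -4.8]]
top [ 0.4523 -0.3153 -0.3171] -18.17
[[-0.2, 0.5], [-0.6, 0.5], [-1.2, -0.3], [-0.2, 0.4], [1.3, -0.3], [1.2, -0.8]]
side [ 0.4567 -0.3173 -0.3222] -18.46
[[-1.5, 0.2], [0.9, 0.8], [0.2, -0.4], [-0.1, -0.4]]
both [ 0.4546 -0.3164 -0.3149] -18.04
[[0.1, -0.2], [-0.3, -0.3], [-0.8, -1.0], [0.1, -0.2], [1.6, -1.0], [1.5, -1.6], [-2.6, 0.1], [-0.1, 0.3], [-0.5, -0.9], [-0.9, -0.4]]
clamp [[ 0.366 -0.131  0.01 ]] adapter [[ 0.766 -0.221  0.01 ]]
```

```bash
cat > fit2.py <<'E'
from fit import *
t=lambda a:np.array(a)/2.7+[125,150]
s=lambda a:np.array(a)/2.3+[205,115]
tr=[[95,402,191],[-95,402,191],[95,90,191],[-95,90,191]]
tt=t([[20,72],[40,249],[301,33],[327,207]]); ss=s([[183,27],[71,36],[243,116],[107,136]])
ot=t([[465,27],[97,271],[491,215]]); op=[[100,-88,90],[-115,380,4],[-115,-95,4]]
E
python3 - <<'E'
from fit2 import *
for name,obs in (("top",[("top",tr,tt)]),("topb",[("top",tr+op,np.r_[tt,ot])]),("side",[("side",tr,ss)]),("both",[("top",tr+op,np.r_[tt,ot]),("side",tr,ss)])):
    p,r=fit(obs,[0.5,0.05,0.1]); print(name,p.round(4),np.degrees(p[2]).round(2)); print(r.round(1).tolist())
# overlay
q=[(95,402,191),(-95,402,191),(-95,90,191),(95,90,191)],[(60,370,191),(-60,370,191),(-60,90,191),(60,90,191)],[(75,72,80),(-71,72,80),(-71,-72,80),(75,-72,80)],[(-60,88,98.5),(-85,88,98.5),(-85,-88,98.5),(-60,-88,98.5)],[(96,88,90),(100,88,90),(100,-88,90),(96,-88,90)],[(75,72,10),(-71,72,10),(-71,-72,10),(75,-72,10)]
out=[]
for n,(x0,y0,x1,y1) in (("top",(125,150,315,255)),("side",(225,115,340,265))):
    im=cv2.imread(f"pics/{n}0.png")[y0:y1,x0:x1]; im=cv2.resize(im,None,fx=4,fy=4,interpolation=cv2.INTER_CUBIC)
    for a in q: cv2.polylines(im,[np.int32((proj(n,T(p,a))-[x0,y0])*4+2)],True,(0,0,255),1)
    out.append(im)
h=600; o=out[1]; cv2.imwrite("pics/ovs.png",o); cv2.imwrite("pics/ovt.png",out[0])
c=np.zeros((600,800,3),np.uint8); a=cv2.resize(out[0],(400,221)); 
a=cv2.resize(out[0],(440,243)); b=cv2.resize(out[1],(355,463)); c[:243,:440]=a; c[:463,442:797]=b; cv2.imwrite("pics/ov.png",c)
E
```

```text
top [0.5424 0.023  0.12  ] 6.88
[[-0.9, 0.4], [-1.5, -0.1], [1.8, -0.3], [0.8, -0.0]]
topb [0.5415 0.0256 0.1169] 6.7
[[-1.8, 0.3], [-2.5, -0.2], [1.0, -0.1], [-0.2, 0.2], [-0.1, -0.2], [1.7, -0.3], [1.1, 0.2]]
side [0.5528 0.0096 0.1633] 9.35
[[0.7, -0.4], [-2.8, 0.3], [2.7, 0.5], [-0.7, -1.2]]
both [0.5422 0.0242 0.1189] 6.81
[[-1.3, 0.3], [-1.9, -0.1], [1.4, -0.2], [0.4, 0.0], [0.2, -0.4], [2.2, -0.3], [1.6, -0.1], [2.4, -1.8], [-1.0, -2.1], [0.1, -1.1], [-3.5, -4.3]]
```

View pics/ov.png

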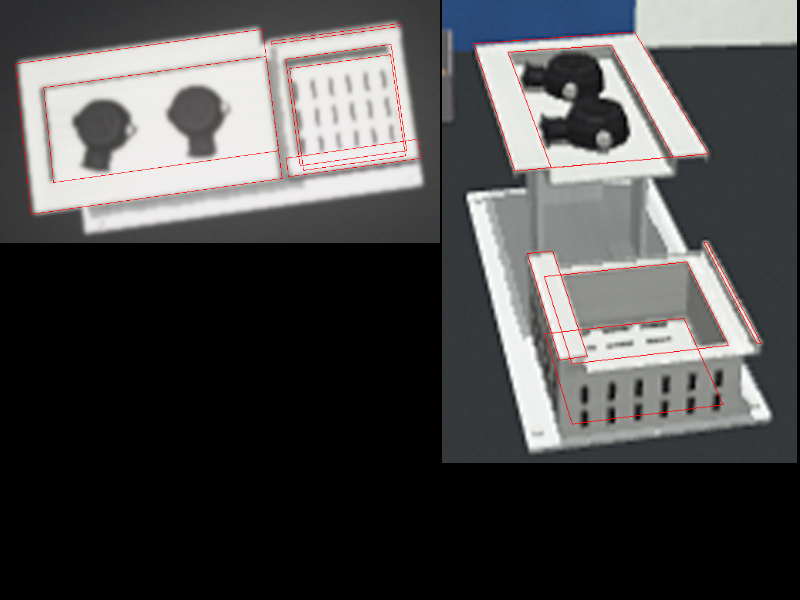

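The overlay matches the basket and trough in both views, so the station pose is about (0.542, 0.0245, 6.8°) and the cover about (0.4546, -0.3164, -18.1°). First move: shut the fingers and go above the near edge.

```bash
cat > plan.py <<'E'
from fit import *
S=np.array([0.5422,0.0242,np.radians(6.8)])
def st(P): return T(S,np.atleast_2d(P))[0]
def tool(yaw,tilt=0):  # tool y at yaw (deg), z down; tilt about tool x (deg)
    return R.from_euler("z",yaw-90,degrees=True)*R.from_matrix(np.array([[-1,0,0],[0,1,0],[0,0,-1.]]))*R.from_euler("x",tilt,degrees=True)
def rows(targets):
    o=ctrl.observe(); R0=R.from_rotvec(o["ee_rot"]); p0=np.array(o["tcp_pos"])
    print("t",round(o["t"],2),"tcp",p0.round(4),"f",np.round(o["ft_force"],1),"grip",round(o["grip_width"],3))
    for p,Q in targets:
        print(np.r_[R0.inv().apply(np.array(p)-p0)*1000,(R0.inv()*Q).as_rotvec(degrees=True)].round(1).tolist())
E
python3 - <<'E'
from plan import *
Q=tool(96.8)
a=st([-82,107,250]); b=st([-82,107,200])
print(a,b)
rows([([0.3,0.35,0.31],Q),(a,Q),(b,Q)])
E
```

```text
[0.4481076  0.12073818 0.25      ] [0.4481076  0.12073818 0.2       ]
t 0.8 tcp [0.2141 0.5066 0.2313] f [-0.7 -0.6  0. ] grip 1.0
[-140.1, -110.8, -78.7, 0.0, 0.0, -29.7]
[-365.8, -264.4, -18.7, 0.0, 0.0, -29.7]
[-365.8, -264.4, 31.3, 0.0, 0.0, -29.7]
```

Emit:
arm_command(plan=[-50, -40, -79, 0, 0, -10, -100, -80, -79, 0, 0, -20, -140, -111, -79, 0, 0, -30, -200, -155, -75, 0, 0, -30, -250, -190, -65, 0, 0, -30, -300, -220, -50, 0, 0, -30, -340, -248, -35, 0, 0, -30, -366, -264, -19, 0, 0, -30, -366, -264, -19, 0, 0, -30, -366, -264, 5, 0, 0, -30, -366, -264, 25, 0, 0, -30, -366, -264, 31, 0, 0, -30, -366, -264, 31, 0, 0, -30], gripper=0)

```text
t: 2.42
tcp_pos: [0.4483, 0.1214, 0.2007]
ee_rot: [-0.195, 3.135, 0.0]
ft_force: [-0.2, 0.7, -0.2]
grip_width: -0.001
gripper_force: 0.0
```

```bash
python3 - <<'E'
from plan import *
Q=tool(96.8)
y=lambda th:(205-98*np.cos(th)-53*np.sin(th),138+53*np.cos(th)-98*np.sin(th))
tg=[]
for th in (0,.15,.3,.36,.42,.48,.54,.58):
    a,b=y(th); tg.append((st([-82,a,b]),Q))
rows(tg)
im=viewer.capture("side"); cv2.imwrite("pics/side1.png",cv2.resize(im[90:290,180:420],None,fx=3,fy=3)); 
im2=viewer.capture("top"); cv2.imwrite("pics/top1.png",im2)
E
```

```text
t 2.42 tcp [0.4483 0.1214 0.2007] f [-0.2  0.7 -0.2] grip -0.001
[0.2, -0.7, 9.7, 0.0, 0.0, 0.3]
[0.3, -7.5, 24.9, 0.0, 0.0, 0.3]
[0.3, -11.9, 41.0, 0.0, 0.0, 0.3]
[0.3, -13.1, 47.6, 0.0, 0.0, 0.3]
[0.3, -13.8, 54.3, 0.0, 0.0, 0.3]
[0.3, -14.1, 60.9, 0.0, 0.0, 0.3]
[0.3, -14.0, 67.6, 0.0, 0.0, 0.3]
[0.3, -13.7, 72.1, 0.0, 0.0, 0.3]
```

View pics/side1.png

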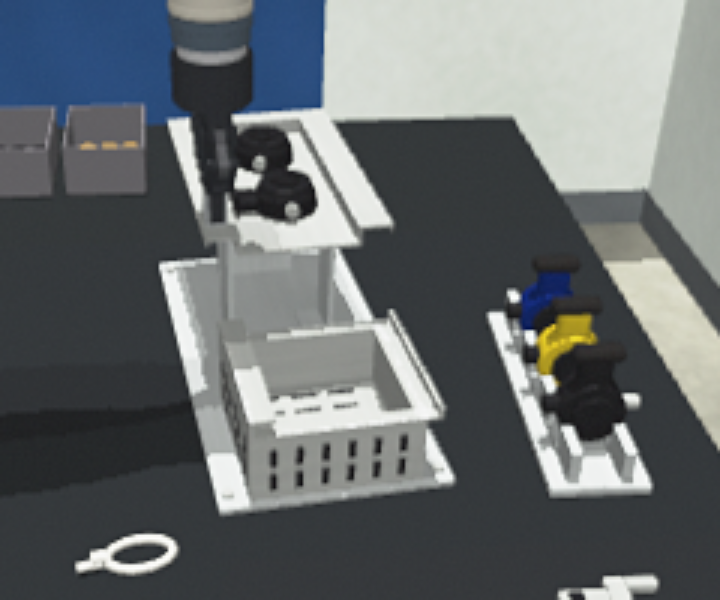

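The fingertip hovers over the near folded edge at crop (215,215), clear of the cases. Now I'll press slowly along the arc.

Emit:
arm_command(plan=[0, -1, 6, 0, 0, 0, 0, -1, 9, 0, 0, 0, 0, -2, 12, 0, 0, 0, 0, -4, 16, 0, 0, 0, 0, -5, 19, 0, 0, 0, 0, -6, 22, 0, 0, 0, 0, -7.5, 25, 0, 0, 0, 0, -8.5, 28, 0, 0, 0, 0, -9.5, 31, 0, 0, 0, 0, -10.3, 34, 0, 0, 0, 0, -11, 37, 0, 0, 0, 0, -11.5, 39, 0, 0, 0, 0, -12, 41, 0, 0, 0, 0, -12.2, 42, 0, 0, 0, 0, -12.4, 43, 0, 0, 0, 0, -12.5, 44, 0, 0, 0, 0, -12.7, 45, 0, 0, 0, 0, -12.8, 46, 0, 0, 0, 0, -13, 47, 0, 0, 0, 0, -13, 47, 0, 0, 0])

```text
t: 5.03
tcp_pos: [0.4501, 0.108, 0.1531]
ee_rot: [0.194, -3.136, 0.0]
ft_force: [-0.2, -4.7, 3.5]
grip_width: -0.001
gripper_force: 2.4
```

```bash
python3 - <<'E'
from plan import *
for n in("side","top"):
    im=viewer.capture(n); cv2.imwrite(f"pics/{n}2.png",im)
    for m in masks_of("case_a",n)[:4]: print(n,round(m["conf"],2),m["rect"],m["pixels"].sum())
print(ctrl.observe()["ft_force"])
E
```

```text
side 0.74 [259.4, 149.9, 285.1, 170.3] 422
side 0.65 [208.8, 269.0, 240.4, 280.1] 154
side 0.5 [265.9, 121.7, 279.8, 143.4] 234
side 0.47 [231.5, 111.3, 333.2, 259.9] 7774
top 0.66 [160.7, 189.9, 190.6, 225.3] 571
[ 0.58076552 -4.28963529  3.70343862]
```

Emit:
arm_command(plan=[0, 0, 1, 0, 0, 0, 0, 0, 2, 0, 0, 0, 0, -0.3, 3, 0, 0, 0, 0, -0.4, 4, 0, 0, 0, 0, -0.5, 5, 0, 0, 0, 0, -0.6, 6, 0, 0, 0, 0, -0.7, 7, 0, 0, 0, 0, -0.8, 8, 0, 0, 0, 0, -0.9, 9, 0, 0, 0, 0, -1, 10, 0, 0, 0, 0, -1, 11, 0, 0, 0, 0, -1, 12, 0, 0, 0, 0, -1, 13, 0, 0, 0, 0, -1, 14, 0, 0, 0, 0, -1, 15, 0, 0, 0, 0, -1, 16, 0, 0, 0, 0, -1, 17, 0, 0, 0, 0, -1, 18, 0, 0, 0, 0, -1, 18, 0, 0, 0, 0, -1, 18, 0, 0, 0])

```text
t: 7.72
tcp_pos: [0.4502, 0.1071, 0.1353]
ee_rot: [0.194, -3.136, -0.0]
ft_force: [0.2, -1.3, 3.5]
grip_width: 0.002
gripper_force: 1.7
```

```bash
python3 - <<'E'
from plan import *
for n in("side","top"):
    im=viewer.capture(n); cv2.imwrite(f"pics/{n}3.png",im)
    for m in masks_of("case_a",n)[:4]: print(n,round(m["conf"],2),m["rect"],m["pixels"].sum())
print(ctrl.observe()["ft_force"])
c=np.hstack([cv2.resize(cv2.imread("pics/side3.png")[90:290,200:340],None,fx=2.5,fy=2.5),cv2.resize(cv2.imread("pics/top3.png")[130:290,120:320],None,fx=2.2,fy=3.125)]); cv2.imwrite("pics/c3.png",c); print(c.shape)
E
```

```text
side 0.84 [275.3, 208.3, 299.2, 230.8] 354
side 0.52 [289.9, 225.6, 306.6, 229.1] 65
side 0.32 [215.4, 296.7, 305.6, 364.2] 4128
top 0.89 [251.7, 186.4, 280.5, 208.7] 347
top 0.69 [268.6, 171.1, 295.1, 201.0] 426
[-0.22868303 -1.31012969  3.34846205]
(500, 790, 3)
```

View pics/c3.png

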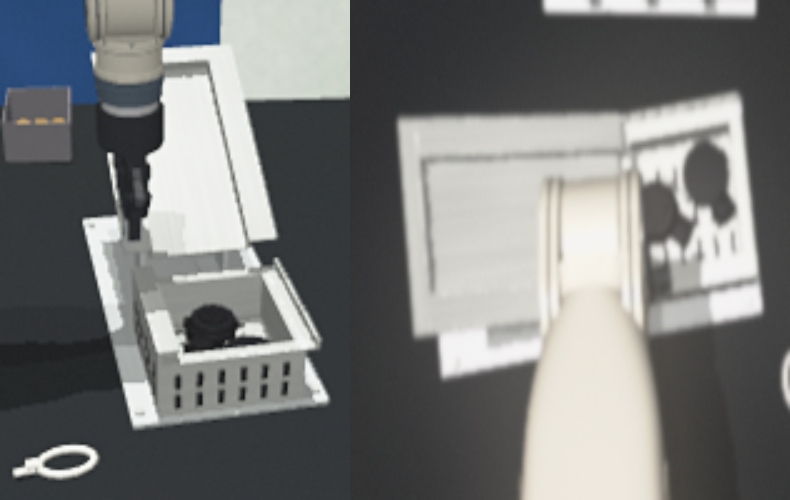

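Both cases are in the basket, at crop top (705,170) and (665,215), and the trough is empty. I'll let the trough rise slowly with the tool, then back away.

Emit:
arm_command(plan=[0, 0, -4, 0, 0, 0, 0, 0, -8, 0, 0, 0, 0, 0.5, -12, 0, 0, 0, 0, 1, -16, 0, 0, 0, 0, 1, -20, 0, 0, 0, 0, 2, -24, 0, 0, 0, 0, 3, -28, 0, 0, 0, 0, 4, -32, 0, 0, 0, 0, 5, -36, 0, 0, 0, 0, 6, -40, 0, 0, 0, 0, 8, -44, 0, 0, 0, 0, 10, -48, 0, 0, 0, 0, 12, -52, 0, 0, 0, 0, 13, -56, 0, 0, 0, 0, 14, -60, 0, 0, 0, 0, 14, -65, 0, 0, 0, 0, 14, -75, 0, 0, 0, 0, 14, -90, 0, 0, 0, 0, 14, -110, 0, 0, 0, 0, 14, -110, 0, 0, 0])

```text
t: 10.42
tcp_pos: [0.4491, 0.121, 0.2467]
ee_rot: [-0.194, 3.133, 0.0]
ft_force: [0.2, -1.0, 0.4]
grip_width: 0.0
gripper_force: 0.0
```

```bash
python3 - <<'E'
from plan import *
C=np.array([0.4540,-0.3160,np.radians(-18.1)])
Q=tool(-18.1)
# grasp: TCP at underside+36-18.7 -> 18mm
rows([([.45,0.0,.26],Q),([C[0],C[1],.15],Q),([C[0],C[1],.075],Q),([C[0],C[1],.018],Q)])
print(ctrl.observe()["joint_pos"].round(2))
E
```

```text
t 10.43 tcp [0.4491 0.121  0.2467] f [ 0.2 -1.   0.4] grip 0.0
[14.1, -120.2, -13.3, 0.2, 0.1, 115.2]
[49.4, -434.3, 96.6, 0.2, 0.1, 115.2]
[49.6, -434.3, 171.6, 0.2, 0.1, 115.2]
[49.8, -434.2, 228.6, 0.2, 0.1, 115.2]
[ 0.08  0.11 -0.13  1.33  0.   -0.04]
```

Emit:
arm_command(plan=[7, -55, -10, 0, 0, 10, 14, -110, -13, 0, 0, 20, 20, -165, -10, 0, 0, 30, 25, -220, 0, 0, 0, 40, 30, -275, 15, 0, 0, 50, 35, -325, 30, 0, 0, 60, 42, -370, 50, 0, 0, 70, 46, -410, 70, 0, 0, 80, 50, -434, 97, 0, 0, 90, 50, -434, 97, 0, 0, 100, 50, -434, 97, 0, 0, 110, 50, -434, 97, 0, 0, 115, 50, -434, 130, 0, 0, 115, 50, -434, 160, 0, 0, 115, 50, -434, 172, 0, 0, 115, 50, -434, 172, 0, 0, 115], gripper=60)

```text
t: 12.42
tcp_pos: [0.4521, -0.3156, 0.0727]
ee_rot: [-2.539, -1.848, 0.001]
ft_force: [-0.5, -0.1, 1.0]
grip_width: 0.6
gripper_force: 0.0
```

```bash
python3 - <<'E'
from plan import *
C=np.array([0.4540,-0.3160,np.radians(-18.1)])
Q=tool(-18.1)
rows([([C[0],C[1],.018],Q)])
ims=[]
for n in("side","top"):
    im=viewer.capture(n); cv2.imwrite(f"pics/{n}4.png",im); ims.append(im)
    for k in("case_a","cover"):
        for m in masks_of(k,n)[:4]: print(n,k,round(m["conf"],2),np.round(m["rect"]),m["pixels"].sum())
c=np.hstack([cv2.resize(ims[0][120:380,190:370],None,fx=2.2,fy=2.2),cv2.resize(ims[1][140:270,230:420],None,fx=2.1,fy=4.4)[:572]]); cv2.imwrite("pics/c4.png",c); print(c.shape)
E
```

```text
t 12.43 tcp [ 0.4521 -0.3156  0.0727] f [-0.5 -0.1  1. ] grip 0.6
[0.2, 2.0, 54.7, -0.1, -0.0, 0.2]
side case_a 0.62 [291. 225. 304. 229.] 57
side case_a 0.5 [281. 209. 297. 229.] 192
side cover 0.74 [117. 327. 182. 379.] 2619
side cover 0.61 [344. 176. 396. 255.] 2601
side cover 0.6 [334. 312. 428. 396.] 4745
side cover 0.55 [215. 297. 303. 364.] 4077
top case_a 0.63 [271. 173. 296. 202.] 444
top case_a 0.6 [250. 187. 279. 210.] 429
top case_a 0.35 [132. 163. 247. 241.] 7094
top cover 0.78 [350. 195. 390. 244.] 910
top cover 0.66 [383. 282. 416. 324.] 691
top cover 0.65 [364. 116. 434. 181.] 2446
(572, 795, 3)
```

View pics/c4.png

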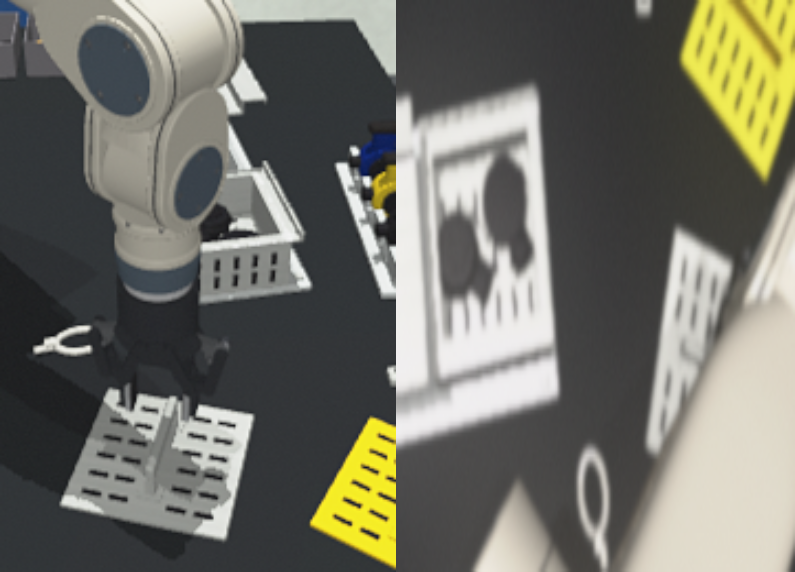

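Both cases lie flat in the basket, at crop (460,250) and (505,200). The fingers straddle the cover's handle bar at crop (160,410). Now I'll descend and grip.

Emit:
arm_command(plan=[0, 2, 20, 0, 0, 0, 0, 2, 40, 0, 0, 0, 0, 2, 50, 0, 0, 0, 0, 2, 55, 0, 0, 0, 0, 2, 55, 0, 0, 0, 0, 2, 55, 0, 0, 0])

```text
t: 13.48
tcp_pos: [0.4546, -0.3168, 0.0189]
ee_rot: [2.539, 1.848, 0.0]
ft_force: [0.6, 0.4, 0.1]
grip_width: 0.599
gripper_force: 0.0
```

Emit:
arm_command(plan=[0, 0, 0, 0, 0, 0, 0, 0, 0, 0, 0, 0, 0, 0, 0, 0, 0, 0, 0, 0, 0, 0, 0, 0, 0, 0, 0, 0, 0, 0, 0, 0, 0, 0, 0, 0, 0, 0, 0, 0, 0, 0, 0, 0, 0, 0, 0, 0], gripper=0)

```text
t: 14.48
tcp_pos: [0.4545, -0.3166, 0.0186]
ee_rot: [2.54, 1.848, 0.0]
ft_force: [-1.2, -0.4, 6.5]
grip_width: 0.104
gripper_force: 59.7
```

Emit:
arm_command(plan=[0, 0, -5, 0, 0, 0, 0, 0, -20, 0, 0, 0, 0, 0, -50, 0, 0, 0, 0, 0, -90, 0, 0, 0, 0, 0, -120, 0, 0, 0, 0, 0, -120, 0, 0, 0, 0, 0, -120, 0, 0, 0])

```text
t: 15.35
tcp_pos: [0.4539, -0.3161, 0.1375]
ee_rot: [-2.539, -1.848, 0.0]
ft_force: [0.2, 0.1, -4.3]
grip_width: 0.101
gripper_force: 58.8
```

```bash
cat >> plan.py <<'E'
def cover(xe,y0,ze,al,dy=0,h=18.5):
    """TCP target: cover's lip-side edge at station (xe,y0,ze), tilt al deg"""
    a=np.radians(al); P=np.array([xe,y0+dy,ze])+84*np.array([np.cos(a),0,np.sin(a)])+h*np.array([-np.sin(a),0,np.cos(a)])
    return st(P),tool(np.degrees(S[2]),-al)
E
python3 - <<'E'
from plan import *
o=ctrl.observe(); Q=R.from_rotvec(o["ee_rot"]); p=o["tcp_pos"]
ims=[]
for n,(x0,y0,x1,y1) in (("side",(190,200,390,400)),("top",(320,150,460,290))):
    im=viewer.capture(n); 
    ms=masks_of("cover",n); 
    for m in ms[:4]: print(n,round(m["conf"],2),np.round(m["rect"]),m["pixels"].sum())
    cx,cy,cn=Q.apply([0,1,0]),Q.apply([1,0,0]),Q.apply([0,0,-1])
    for dz in(14.5,18.5):
        q=[p+(84*sx*cx+80*sy*cy-dz*cn)/1000 for sx,sy in((1,1),(-1,1),(-1,-1),(1,-1))]
        im=cv2.resize(im[y0:y1,x0:x1],(400*1,400)) if im.shape[0]==420 else im
        cv2.polylines(im,[np.int32((proj(n,q)-[x0,y0])*400/(x1-x0))],True,(0,0,255),1)
    ims.append(im)
cv2.imwrite("pics/c5.png",np.hstack(ims)); print(p,cx,cy,cn)
E
```

```text
side 0.81 [118. 329. 181. 379.] 2589
side 0.66 [333. 311. 426. 395.] 4770
side 0.63 [235. 142. 333. 257.] 2792
side 0.56 [210. 263. 307. 325.] 3877
top 0.96 [352. 186. 398. 240.] 1098
top 0.73 [387. 284. 417. 324.] 573
top 0.56 [367. 115. 435. 181.] 2372
[ 0.45391807 -0.31608658  0.13746598] [ 0.95156155 -0.30745656 -0.00104025] [3.07457165e-01 9.51561799e-01 4.84205154e-04] [ 8.40986031e-04 -7.80582004e-04  9.99999342e-01]
```

View pics/c5.png

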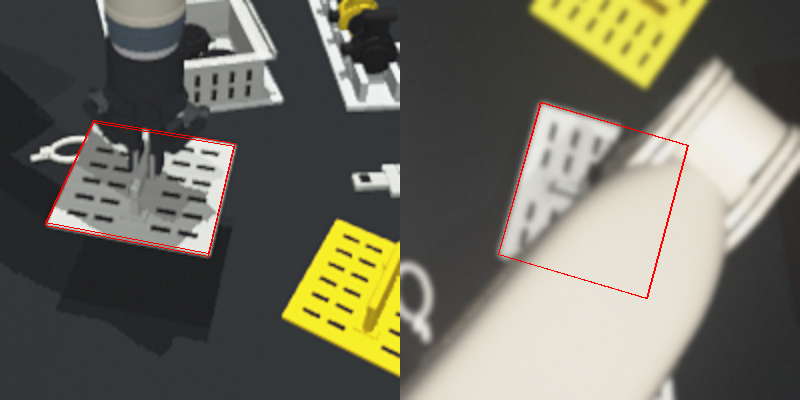

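The cover is held flat and matches its predicted outline in both views. Next I'll carry it over with tilt, come in from the -y side below trough height, and hook it.

```bash
python3 - <<'E'
from plan import *
print(cover(-45,-230,118,15)[0],tool(6.8,-15).apply([0,0,-1]))
rows([cover(-45,-230,118,15),cover(-45,-3,118,15),cover(-45,-3,100,15)])
E
```

```text
[ 0.600562   -0.20047015  0.15761043] [-0.25699838 -0.0306452   0.96592583]
t 15.55 tcp [ 0.4539 -0.3161  0.1371] f [ 0.3  0.3 -4.5] grip 0.104
[155.2, 103.9, -20.6, -14.9, 3.2, -24.6]
[361.4, 9.0, -20.2, -14.9, 3.2, -24.6]
[361.4, 9.1, -2.2, -14.9, 3.2, -24.6]
```

Emit:
arm_command(plan=[15, 10, -15, -2, 0, -2, 40, 26, -22, -4, 1, -6, 70, 46, -22, -7, 1.5, -11, 100, 66, -22, -10, 2, -16, 130, 86, -22, -13, 3, -21, 155, 104, -21, -15, 3.2, -24.6, 185, 90, -21, -15, 3.2, -24.6, 215, 76, -21, -15, 3.2, -24.6, 245, 62, -21, -15, 3.2, -24.6, 275, 49, -20, -15, 3.2, -24.6, 305, 35, -20, -15, 3.2, -24.6, 330, 23, -20, -15, 3.2, -24.6, 350, 14, -20, -15, 3.2, -24.6, 361, 9, -20, -15, 3.2, -24.6, 361, 9, -20, -15, 3.2, -24.6, 361, 9, -20, -15, 3.2, -24.6])

```text
t: 17.55
tcp_pos: [0.5741, 0.024, 0.1584]
ee_rot: [1.957, 2.207, 0.294]
ft_force: [-0.2, -0.2, -3.6]
grip_width: 0.108
gripper_force: 59.0
```

```bash
python3 - <<'E'
from plan import *
rows([cover(-45,-3,83,15),cover(-77,-3,83,15),cover(-77,-3,81,15)])
o=ctrl.observe(); Q=R.from_rotvec(o["ee_rot"]); p=o["tcp_pos"]
ims=[]
q=[(-60,88,98.5),(-85,88,98.5),(-85,-88,98.5),(-60,-88,98.5)],[(96,88,90),(100,88,90),(100,-88,90),(96,-88,90)]
for n,(x0,y0,x1,y1) in (("side",(220,150,350,280)),("top",(220,150,350,280))):
    im=cv2.resize(viewer.capture(n)[y0:y1,x0:x1],(400,400),interpolation=cv2.INTER_CUBIC)
    cx,cy,cn=Q.apply([0,1,0]),Q.apply([1,0,0]),Q.apply([0,0,-1])
    qs=[[p+(84*sx*cx+80*sy*cy-18.5*cn)/1000 for sx,sy in((1,1),(-1,1),(-1,-1),(1,-1))]]
    for a in qs+[T(S,b) for b in q]: cv2.polylines(im,[np.int32((proj(n,a)-[x0,y0])*400/(x1-x0))],True,(0,0,255),1)
    ims.append(im)
cv2.imwrite("pics/c6.png",np.hstack(ims))
E
```

```text
t 17.55 tcp [0.5741 0.024  0.1584] f [-0.2 -0.2 -3.6] grip 0.108
[1.0, -9.7, 34.4, 0.2, 0.1, 0.1]
[1.0, -40.6, 26.0, 0.2, 0.1, 0.1]
[1.0, -41.1, 28.0, 0.2, 0.1, 0.1]
```

View pics/c6.png

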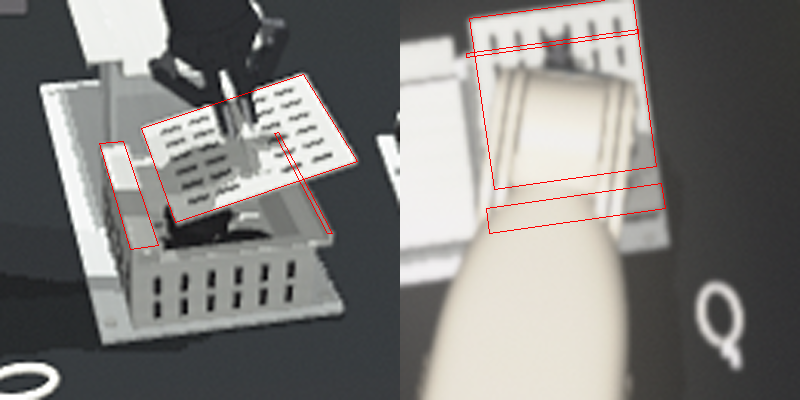

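Edge and lip line up with the model: the lip box is at crop (130,195), the lower edge clears it and the front edge is clear. Lower, then slide under the lip, reducing the tilt to 10°.

```bash
python3 - <<'E'
from plan import *
rows([cover(-45,-3,84,15),cover(-50,-3,83.5,11),cover(-60,-3,83,10),cover(-77,-3,83,10)])
E
```

```text
t 17.65 tcp [0.5741 0.0236 0.1583] f [-0.2  0.1 -3.2] grip 0.107
[1.4, -9.4, 33.4, 0.2, 0.1, 0.0]
[1.4, -13.3, 38.5, 4.2, 0.1, 0.0]
[1.4, -22.8, 37.8, 5.2, 0.1, 0.0]
[1.4, -39.2, 33.3, 5.2, 0.1, 0.0]
```

Emit:
arm_command(plan=[1, -3, 10, 0, 0, 0, 1, -6, 20, 0, 0, 0, 1, -8, 28, 0, 0, 0, 1, -9.4, 33.4, 0, 0, 0, 1.4, -11.3, 36, 2, 0, 0, 1.4, -13.3, 38.5, 4.2, 0, 0, 1.4, -18, 38.3, 5, 0, 0, 1.4, -22.8, 37.8, 5.2, 0, 0, 1.4, -27, 36.5, 5.2, 0, 0, 1.4, -31, 35.5, 5.2, 0, 0, 1.4, -35, 34.4, 5.2, 0, 0, 1.4, -39.2, 33.3, 5.2, 0, 0, 1.4, -39.2, 33.3, 5.2, 0, 0, 1.4, -39.2, 33.3, 5.2, 0, 0])

```text
t: 19.4
tcp_pos: [0.545, 0.0221, 0.116]
ee_rot: [2.003, 2.257, 0.197]
ft_force: [-1.0, -0.2, -3.0]
grip_width: 0.105
gripper_force: 58.9
```

```bash
python3 - <<'E'
from plan import *
rows([cover(-77,-2,83,10),cover(-77,-2,81.5,6),cover(-77,-2,80.5,3),cover(-77,-2,80,1),cover(-77,-2,80,0)])
o=ctrl.observe(); Q=R.from_rotvec(o["ee_rot"]); p=o["tcp_pos"]
ims=[]
q=[(-60,88,98.5),(-85,88,98.5),(-85,-88,98.5),(-60,-88,98.5)],[(96,88,90),(100,88,90),(100,-88,90),(96,-88,90)]
for n,(x0,y0,x1,y1) in (("side",(220,150,350,280)),("top",(220,150,350,280))):
    im=cv2.resize(viewer.capture(n)[y0:y1,x0:x1],(400,400),interpolation=cv2.INTER_CUBIC)
    ims.append(im)
cv2.imwrite("pics/c7.png",np.hstack(ims))
E
```

```text
t 19.4 tcp [0.545  0.0221 0.116 ] f [-1.  -0.2 -3. ] grip 0.105
[0.4, -0.0, 0.1, 0.0, 0.1, 0.0]
[0.4, 0.8, 7.5, 4.0, 0.1, 0.0]
[0.4, 1.1, 13.0, 7.0, 0.1, 0.0]
[0.4, 1.3, 16.5, 9.0, 0.1, 0.0]
[0.4, 1.4, 18.0, 10.0, 0.1, 0.0]
```

View pics/c7.png

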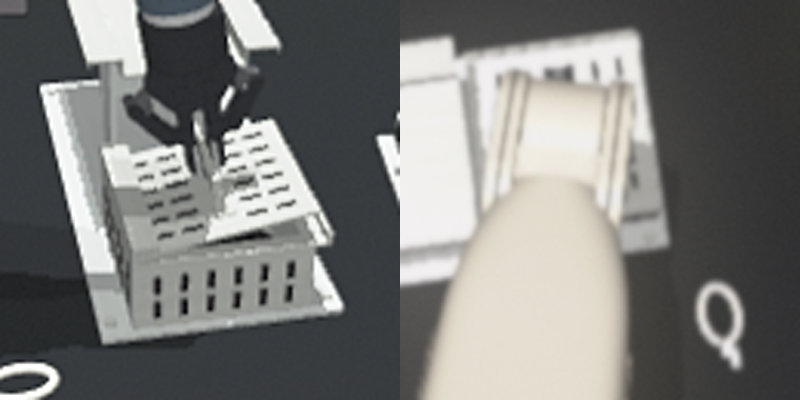

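The lip-side edge is in under the lip at crop (150,240), with no contact force, and the front edge is still raised at crop (320,225). Lowering gently.

Emit:
arm_command(plan=[0.4, 0.2, 2, 1, 0, 0, 0.4, 0.4, 4, 2, 0, 0, 0.4, 0.6, 5.7, 3, 0, 0, 0.4, 0.8, 7.5, 4, 0, 0, 0.4, 0.9, 9.3, 5, 0, 0, 0.4, 1, 11.1, 6, 0, 0, 0.4, 1.1, 13, 7, 0, 0, 0.4, 1.2, 14.7, 8, 0, 0, 0.4, 1.3, 16, 8.8, 0, 0, 0.4, 1.4, 17, 9.5, 0, 0, 0.4, 1.4, 17, 9.5, 0, 0])

```text
t: 20.88
tcp_pos: [0.5493, 0.023, 0.0992]
ee_rot: [2.081, 2.345, 0.009]
ft_force: [0.3, -0.2, -4.2]
grip_width: 0.106
gripper_force: 59.1
```

```bash
python3 - <<'E'
from plan import *
rows([cover(-77,-2,80,0)])
E
```

```text
t 20.88 tcp [0.5493 0.023  0.0992] f [ 0.3 -0.2 -4.2] grip 0.106
[0.0, 0.1, 0.7, 0.5, 0.1, 0.0]
```

Emit:
arm_command(plan=[0, 0, 0.4, 0.3, 0, 0, 0, 0, 0.7, 0.5, 0, 0, 0, 0, 1, 0.5, 0, 0, 0, 0, 1, 0.5, 0, 0])

```text
t: 21.38
tcp_pos: [0.5491, 0.023, 0.0987]
ee_rot: [2.084, 2.349, -0.001]
ft_force: [-1.8, 0.1, 1.6]
grip_width: 0.105
gripper_force: 59.6
```

```bash
python3 - <<'E'
from plan import *
rows([cover(-77,-2,80,0)])
n="side"; x0,y0,x1,y1=220,150,350,280
im=cv2.resize(viewer.capture(n)[y0:y1,x0:x1],(520,520),interpolation=cv2.INTER_CUBIC); cv2.imwrite("pics/c8.png",im)
E
```

```text
t 21.38 tcp [0.5491 0.023  0.0987] f [-1.8  0.1  1.6] grip 0.105
[0.0, 0.2, 0.2, 0.0, 0.1, 0.0]
```

Contact at z 80 mm: the weight is off the wrist and the tilt is 0, so the cover is seated. Release and withdraw straight up.

Emit:
arm_command(plan=[0, 0, 0, 0, 0, 0, 0, 0, 0, 0, 0, 0, 0, 0, 0, 0, 0, 0, 0, 0, 0, 0, 0, 0, 0, 0, 0, 0, 0, 0, 0, 0, -10, 0, 0, 0, 0, 0, -25, 0, 0, 0, 0, 0, -45, 0, 0, 0, 0, 0, -75, 0, 0, 0, 0, 0, -110, 0, 0, 0, 0, 0, -150, 0, 0, 0, 0, 0, -180, 0, 0, 0, 0, 0, -180, 0, 0, 0], gripper=50)

```text
t: 23.05
tcp_pos: [0.5498, 0.0233, 0.2818]
ee_rot: [2.081, 2.346, 0.004]
ft_force: [0.7, 0.2, 0.0]
grip_width: 0.5
gripper_force: 0.0
```

Emit:
arm_command(plan=[-40, -40, 0, 0, 0, 0, -80, -80, 0, 0, 0, 0, -120, -110, 0, 0, 0, 0, -160, -120, 0, 0, 0, 0, -200, -120, 0, 0, 0, 0, -240, -120, 0, 0, 0, 0, -280, -120, 0, 0, 0, 0, -280, -120, 0, 0, 0, 0])

```text
t: 24.05
tcp_pos: [0.4629, -0.2711, 0.2776]
ee_rot: [-2.088, -2.347, 0.002]
ft_force: [0.5, 0.2, 0.2]
grip_width: 0.501
gripper_force: 0.0
```

```bash
python3 - <<'E'
from plan import *
print(ctrl.observe()["tcp_pos"])
ims=[]
q=[(91,80,84),(-77,80,84),(-77,-80,84),(91,-80,84)],[(96,88,90),(100,88,90),(100,-88,90),(96,-88,90)]
for n,(x0,y0,x1,y1) in (("side",(220,110,350,280)),("top",(125,150,315,255))):
    im=cv2.resize(viewer.capture(n)[y0:y1,x0:x1],(400,523) if n=="side" else (400,523),interpolation=cv2.INTER_CUBIC)
    if n=="top": im=cv2.resize(viewer.capture(n)[150:320,215:345],(400,523),interpolation=cv2.INTER_CUBIC)
    ims.append(im)
cv2.imwrite("pics/c9.png",np.hstack(ims))
E
```

```text
[ 0.46292663 -0.27107917  0.27760073]
```

View pics/c9.png

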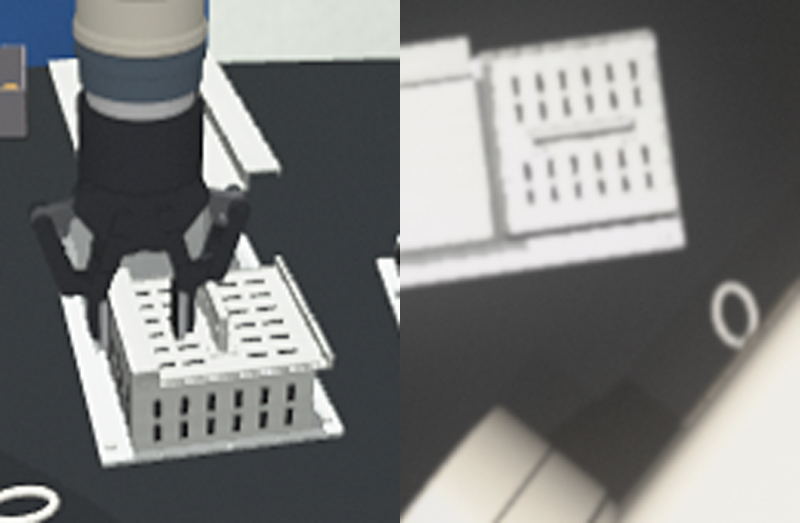

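The cover lies flat on the rim inside the upturned front edge, with its handle at crop (585,132). The trough is level and the gripper is clear. Handing in.

```bash
python3 -c "
from workcell import ctrl
print(ctrl.sign_off())"
```

```text
the job is handed in; nothing more can be done
None
```

The job is handed in at about 24 s: both cases slid into the basket untouched, the trough came back level, and the cover lies flat under the lip and inside the front edge; I didn't re-measure the stand, adapter and clamp, but no move went near them, and I viewed 12 pictures, two over your limit of 10.

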